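# Open the long tube chest, locked or not

## Task

Slide the cover of the long tube chest all the way open, to its stop, and let go. The unmarked ball-ended lever on the chest may be locking the cover, and either lean may be the locked one: try the cover first, and if it is held throw the lever over to its other side, then open it. The short chest's cover stays shut.

Things in the scene. Friction and masses are not known exactly. Their poses are not given: they have to be found in the camera images.
- long_tab (a point): Centre of the grey pull tab on the aluminium cover (118 x 110 mm) of the long white chest: 40 wide (this point's x), 12 thick (y), 40 mm high, this point half-way up it, 20 mm above the cover. The cover opens to this point's -y, away from the lever; z up. Chest 300 long (y), 150 deep, 90 mm high, fixed; a like one 220 mm long stands beside it. Rails at x = +-66 mm, tops 16 mm below. Push or pinch it in y.
- long_cover (a joint): How far the long chest's cover has slid open: 0 shut, 0.090 m at its open stop. Drags with about 2 N, no spring, stays where left. If locked it gives 3 to 5 mm and then stops dead.
- long_ball (a point): Centre of the black ball (22 mm) on the long chest's lever, a 10 mm rod. Pivot: level along long_tab's y, 52 mm from the ball and, cover shut, 88 mm to +y of the tab and 18 mm below its centre. Leans 0.55 rad to the tab's +x or -x (ball 27 mm to that side, 44 mm above the pivot); pushed sideways past upright (under 1 N) it falls to the other stop. Cheeks 16 mm high flank the pivot.
- short_cover (a joint): How far the short chest's cover has slid open: 0 m shut, 0.060 m open. It has a like tab, rails and lever; it is not to be opened.

How it is judged:
At the end, for the whole second after the job is handed in: The long chest's cover stands open to within 15 mm of its open stop (joint above 0.075 m), at rest, and the short chest's cover is shut (open by less than 15 mm). The lever may be on either side (value of joint long_cover above 0.075 m and velocity of joint long_cover below 0.01 m/s and value of joint short_cover below 0.015 m); the robot touches nothing.
It fails at once if the short chest's cover was slid open by more than 15 mm (value of joint short_cover above 0.015 m).
It also fails if it takes over 45 s, if anything falls off the work surface, if the arm or the gripper's body presses on something with over 40 N, if the wrist force passes 120 N, or if a joint passes its speed limit or range.

## Robot

A 7-joint arm with a two-finger parallel gripper is mounted at the origin on the work surface. World frame = base frame: x ahead of the robot, y to its left, z up, the work surface at z = 0. Lengths are in m, angles in rad, forces in N, time in s.
With the tool pointing down it reaches from about 0.35 to 0.775 m from the base axis. Payload 3.1 kg.
Tool frame: the origin (TCP) lies on the centre line of the jaws, within the pads' length; the fingertips stand 22 mm ahead of it and the grasp point (between the pads) lies 3 mm ahead of it; z points along the fingers, y is the line along which they close (so a half turn about z gives the same grasp; the last joint's range is limited). The gripper opens to 85 mm and grips with 20 to 120 N. Pads are 22 mm wide; open, the fingers measure 114 mm over their backs; the gripper's body (76 mm by 85 mm) begins 54 mm behind the grasp point. The pads swing forward as they close: fully open they stand 13 mm farther back than shut.
Start: joints at [-1.223, 0.311, 0.014, 1.512, -0.004, 1.319, -0.027], TCP at [0.209, 0.509, 0.253] pointing down, gripper open.
Joint ranges: [-2.7, 2.7], [-0.3, 1.91], [-1.27, 1.3], [0.12, 2.57], [-1.44, 4.58], [0.2, 2.03], [-3.05, 3.05]. Speed limits (rad/s): [2.79, 2.79, 3.14, 3.14, 3.14, 3.14, 3.14].

## Interface

Orientations are given as a unit quaternion [w, x, y, z].
In Python, from station import env, imaging gives the robot as it stands.
- The arm moves only by the shell command python3 -m jog 'ROWS' [OPENING] [FORCE]. ROWS is JSON, a list of rows, each a list of 4 numbers: the shift along the tool's x, y, z in cm, then the turn about the tool's z in degrees. A call has 1 to 12 rows; each row is the pose to reach, as a shift and turn from the pose commanded when the call began, along the tool's axes at that moment; what a row does not reach only later rows make up. A row lasts 1/10 s, in which the tool goes at most 50 mm and 8.59 degrees, less where a joint would pass 70% of its speed; a pose out of reach is approached as far as the arm can. A call with a gripper value outside its range is refused whole. OPENING is the finger opening in cm, from 0 to 8.54, set as the call begins (- or left out, the last holds). The fingers move at their own pace and stop on an object; FORCE is the grip in N (left out, the last holds). Time passes only in rows, so rows that repeat a pose let the fingers close. It gives the time, the measured TCP pose, the force, the opening and the grip force at its end, in the units of the state.
- env.state(): the state, without advancing time (a new reading comes with each control period).
- imaging.camera(name): name is "scene" or "top" or "wrist"; returns a dict with "img" (384x512x3 uint8, red, green, blue), "z_map" (384x512 float32, m along the optical axis (not along the pixel's ray), 0 where there is no reading), "fx", "fy", "cx", "cy" (pixels), "D" ([k1, k2, p1, p2, k3] as OpenCV has them; the pictures are not rectified), "pose" (4x4, takes a point from camera to world coordinates). Camera axes: x right, y up, looking along -z (the intrinsics and any distortion apply to the point x, -y, -z); pixel columns grow to the right and rows downward; lengths in m; the calibration is good to about 2 mm. A picture is of the moment at which its call begins.
- env.sign_off(): hands the job in; it is judged then, once.
The state is a dict: "time": time; "q": joint angles; "qvel": joint speeds; "tau": joint torques, N m; "tool_pos": TCP position; "tcp_rot": TCP orientation; "force": force on the tool from outside, world axes, zero at the start; "wrist_torque": the same for the moment, N m; "width": finger opening in m; "gripper_force": force on a finger pad.
Only numpy, scipy, OpenCV 4.12 (cv2) and the standard library are available. Lean on these libraries where they do the work, as an engineer would, in place of code of your own. Each camera call takes 0.05 s, during which the arm holds its last target. There are 200 camera calls.

## Working session

There is one attempt and no reset: what is moved stays moved. The work goes in short steps, Python scripts to look and compute and a shell command to move; the robot and the scene stay as the last step left them, time stands still between calls to the robot, and variables do not carry over. Pictures are saved under pics/ and viewed, at most 10 in all, crops included, and the job is handed in when it is done.

```bash
mkdir -p pics; cat > h.py <<'E'
import numpy as np, cv2
from station import env, imaging
def pts(c):
    h,w=c['z_map'].shape
    u,v=np.meshgrid(np.arange(w),np.arange(h))
    K=np.array([[c['fx'],0,c['cx']],[0,c['fy'],c['cy']],[0,0,1.]])
    n=cv2.undistortPoints(np.stack([u,v],-1).reshape(-1,1,2).astype(float),K,np.array(c['D'],float)).reshape(h,w,2)
    z=c['z_map']
    P=np.stack([n[...,0]*z,-n[...,1]*z,-z],-1)
    T=np.array(c['pose']); return P@T[:3,:3].T+T[:3,3]
def save(c,n): cv2.imwrite('pics/'+n,c['img'][...,::-1])
E
python3 - <<'E'
from h import *
a=imaging.camera('top');b=imaging.camera('scene')
np.savez('a.npz',top=pts(a),scene=pts(b),ti=a['img'],si=b['img'])
im=np.hstack([a['img'],b['img']]);im=np.vstack([a['img'],b['img']])
save(a,'t1.png');save(b,'s1.png')
s=env.state();print(s['time'],s['tool_pos'],s['tcp_rot'],s['force'],s['width'])
print(np.array(a['pose']),np.array(b['pose']))
E
```

```text
0.1 [0.20876216 0.50816233 0.25229479] [-1.77969407e-04  1.93648839e-01  9.81070301e-01 -1.07664858e-03] [ 0.57170532 -0.30809204 -0.45577184] 0.08552676406938849
[[ 0.02107315  0.99635059 -0.08271288  0.4329286 ]
 [-0.9997661   0.0214032   0.00310551  0.07674055]
 [ 0.0048645   0.08262809  0.99656858  1.13530074]
 [ 0.          0.          0.          1.        ]] [[-0.80554797 -0.38582754  0.44969942  0.85490999]
 [ 0.59217746 -0.550419    0.58852764  0.52363151]
 [ 0.02045293  0.74038911  0.67186729  0.67144585]
 [ 0.          0.          0.          1.        ]]
```

View pics/t1.png

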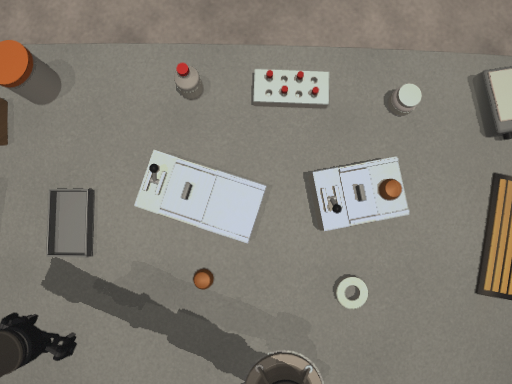

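View pics/s1.png

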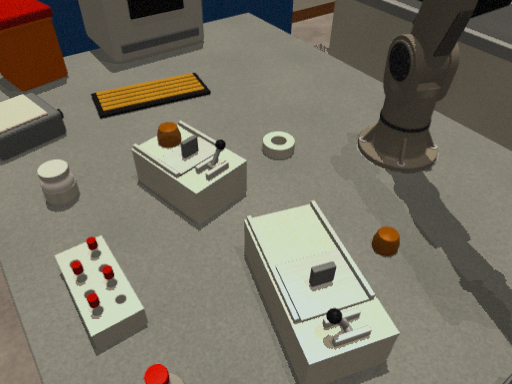

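The top view shows the long chest at (200,195), with its tab at (187,190) and the black ball at (154,168). The short chest is at (360,193). In the scene view the long tab is at (322,274) and the ball at (334,316).

```bash
python3 - <<'E'
from h import *
d=np.load('a.npz')
def blob(P,I,seed,r,f):
    m=np.zeros(I.shape[:2],bool);u,v=seed;m[v-r:v+r+1,u-r:u+r+1]=1
    m&=f(P,I);q=P[m];q=q[np.isfinite(q).all(1)]
    ys,xs=np.nonzero(m);print(len(q),'px',xs.mean().round(1),ys.mean().round(1),'mean',q.mean(0).round(4),'min',q.min(0).round(3),'max',q.max(0).round(3),'med',np.median(q,0).round(4));return q
dark=lambda t:(lambda P,I:I.max(-1)<t)
hi=lambda z:(lambda P,I:P[...,2]>z)
for P,I,t,b in((d['top'],d['ti'],(187,190),(154,168)),(d['scene'],d['si'],(322,274),(334,316))):
    blob(P,I,t,14,hi(.105));blob(P,I,b,9,dark(60))
# chest top
P,I=d['top'],d['ti'];m=np.zeros(I.shape[:2],bool);m[145:248,130:272]=1
m&=(P[...,2]>.075)
cs,_=cv2.findContours(m.astype(np.uint8),0,1);c=max(cs,key=cv2.contourArea)
q=P[c[:,0,1],c[:,0,0],:2].astype(np.float32)
print(cv2.minAreaRect(q*1000),np.median(P[m][:,2]));print((cv2.boxPoints(cv2.minAreaRect(q))).round(4))
E
```

```text
120 px 185.6 190.9 mean [0.5145 0.2486 0.1475] min [0.433 0.077 0.105] max [0.535 0.264 1.135] med [0.5153 0.2514 0.1344]
59 px 153.4 168.0 mean [0.5649 0.3228 0.1659] min [0.433 0.077 0.14 ] max [0.577 0.336 1.135] med [0.567  0.3265 0.1494]
432 px 322.2 272.0 mean [0.5232 0.2558 0.1283] min [0.498 0.242 0.105] max [0.855 0.524 0.671] med [0.5223 0.2549 0.1286]
188 px 334.2 316.1 mean [0.5742 0.3323 0.1501] min [0.549 0.32  0.094] max [0.855 0.524 0.671] med [0.5738 0.3318 0.1491]
((506.28765869140625, 218.1035919189453), (313.1693115234375, 150.31594848632812), 73.09815979003906) 0.09131734398327707
[[0.3889 0.0901]
 [0.5327 0.0464]
 [0.6237 0.3461]
 [0.4799 0.3898]]
```

The two views agree: the tab centre is at about (0.515, 0.251, 0.115) and the chest's +y axis is (0.291, 0.957). The ball is at (0.567, 0.327), 27 mm to the tab's +x side, so the lever leans +x. I'll move above the tab next.

```bash
python3 -m jog '[[-38.1,-12.1,3,-5.4],[-38.1,-12.1,3,-5.4],[-38.1,-12.1,3,-5.4],[-38.1,-12.1,3,-5.4],[-38.1,-12.1,3,-5.4],[-38.1,-12.1,3,-5.4],[-38.1,-12.1,3,-5.4],[-38.1,-12.1,3,-5.4],[-38.1,-12.1,3,-5.4],[-38.1,-12.1,3,-5.4],[-38.1,-12.1,3,-5.4],[-38.1,-12.1,3,-5.4]]' 6
python3 - <<'E'
from h import *
c=imaging.camera('wrist');save(c,'w1.png');P=pts(c);np.savez('w.npz',P=P,I=c['img'])
s=env.state();print(s['tool_pos'],s['tcp_rot'],s['force'],s['width'])
E
```

```text
time: 1.3
tool_pos: [0.514, 0.2541, 0.2232]
tcp_rot: [-0.001, 0.145, 0.989, 0.0]
force: [0.3, 0.1, 0.3]
width: 0.0603
gripper_force: 0.0
[0.51411991 0.25403095 0.22334637] [-3.63528489e-04  1.45388704e-01  9.89374470e-01  3.88563401e-04] [0.24786459 0.01176912 0.94060241] 0.060038287878804844
```

View pics/w1.png

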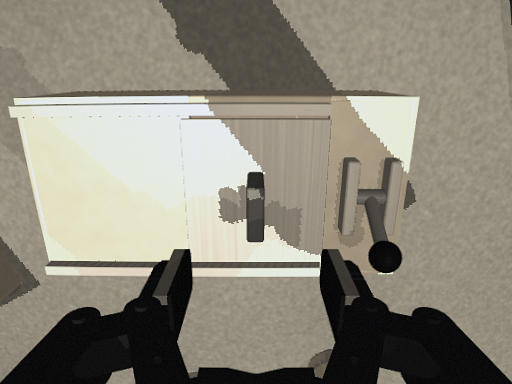

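The wrist view shows the tab centred at (256,207) between the rails, aligned with the fingers. The ball is at (385,256), leaning to the near side.

```bash
python3 - <<'E'
from h import *
d=np.load('w.npz');P,I=d['P'],d['I']
for n,(u0,u1,v0,v1),lo,hi in(('tab',(238,272,165,250),.122,.16),('ball',(365,405,236,275),.13,.17),('cover',(195,235,130,180),.08,.11)):
    q=P[v0:v1,u0:u1].reshape(-1,3);q=q[(q[:,2]>lo)&(q[:,2]<hi)]
    r=cv2.minAreaRect((q[:,:2]*1000).astype(np.float32));print(n,len(q),np.median(q,0).round(4),q.max(0)[2].round(4),r)
s=env.state()
from scipy.spatial.transform import Rotation as R
Rm=R.from_quat(s['tcp_rot'],scalar_first=True).as_matrix();print(Rm.round(3))
q=P[165:250,238:272].reshape(-1,3);q=q[(q[:,2]>.122)&(q[:,2]<.16)]
print('to tab, tool axes cm',((np.median(q,0)-s['tool_pos'])@Rm*100).round(2))
E
```

```text
tab 1074 [0.5144 0.2537 0.1362] 0.1384 ((517.0657958984375, 252.94760131835938), (11.64411735534668, 40.10359573364258), 73.45526885986328)
ball 939 [0.5638 0.3282 0.1491] 0.1547 ((567.8126220703125, 328.81170654296875), (19.264812469482422, 21.079988479614258), 31.222454071044922)
cover 1994 [0.4781 0.2334 0.0965] 0.0985 ((478.4869079589844, 232.7988739013672), (30.172809600830078, 38.20125961303711), 72.1181640625)
[[-0.958  0.288 -0.001]
 [ 0.288  0.958  0.001]
 [ 0.001  0.001 -1.   ]]
to tab, tool axes cm [-0.04 -0.03  8.71]
```

The tab is confirmed: its top is at z=0.136, it measures 12x40 mm and it stands 40 mm above the cover. I'll descend and pinch it.

```bash
python3 -m jog '[[-0.2,0,4.5,0],[-0.2,0,8,0],[-0.2,0,9.2,0],[-0.2,0,9.2,0]]' 6 && python3 -m jog '[[0,0,0,0],[0,0,0,0],[0,0,0,0],[0,0,0,0],[0,0,0,0],[0,0,0,0]]' 0.8 40
```

```text
time: 1.75
tool_pos: [0.5154, 0.2518, 0.1296]
tcp_rot: [-0.002, 0.146, 0.989, -0.001]
force: [-0.5, 0.2, 0.7]
width: 0.0598
gripper_force: 0.0
time: 2.35
tool_pos: [0.5185, 0.2521, 0.1332]
tcp_rot: [0.001, 0.147, 0.989, 0.001]
force: [-0.4, -0.4, 6.7]
width: 0.0113
gripper_force: 41.5
```

```bash
python3 -m jog '[[0,-0.3,0,0],[0,-0.6,0,0],[0,-0.9,0,0],[0,-1.0,0,0],[0,-1.0,0,0]]'
```

```text
time: 2.85
tool_pos: [0.5173, 0.2483, 0.1332]
tcp_rot: [0.004, 0.146, 0.989, 0.006]
force: [6.1, 10.0, 1.4]
width: 0.0111
gripper_force: 41.1
```

It moved 4 mm and then stopped at 12 N, so the cover is locked. I'll let go, then come down beside the ball on its +x side with the fingers closed.

```bash
python3 -m jog '[[0,0.6,0,0],[0,1,0,0],[0,1,0,0],[0,1,0,0],[0,1,-3,0],[0,1,-7,0],[0,1,-7,0]]' 5
python3 -m jog '[[-4,3,0,0],[-6.6,6,0,0],[-6.6,8.8,0,0],[-6.6,8.8,0,0],[-6.6,8.8,0,0]]' 0
python3 - <<'E'
from h import *
s=env.state();t=np.array([.516,.253]);y=np.array([.288,.958]);x=np.array([.958,-.288])
p=s['tool_pos'][:2];print('chest x,y',(p-t)@x,(p-t)@y,s['tool_pos'],s['width'])
c=imaging.camera('wrist');save(c,'w2.png')
P=pts(c);q=P[(P[...,2]>.138)&(P[...,2]<.16)];e=(q[:,:2]-t)
ex,ey=e@x,e@y;m=(abs(ey-.088)<.02)&(abs(ex)<.045);print(m.sum(),np.median(ex[m]),np.median(ey[m]),q[m][:,2].max() if m.any() else 0)
E
```

```text
time: 3.55
tool_pos: [0.5209, 0.2522, 0.2072]
tcp_rot: [0.005, 0.148, 0.989, 0.003]
force: [1.5, -0.6, 0.9]
width: 0.0498
gripper_force: 0.0
time: 4.05
tool_pos: [0.6055, 0.3164, 0.1999]
tcp_rot: [-0.001, 0.147, 0.989, -0.001]
force: [-0.4, -0.3, 0.3]
width: 0.0002
gripper_force: 0.0
chest x,y 0.06749459310034202 0.08651996712733324 [0.60551419 0.3164028  0.19992741] 0.00017514051159798566
1281 0.02673019194000825 0.0886744874911224 0.15534270192450242
```

View pics/w2.png

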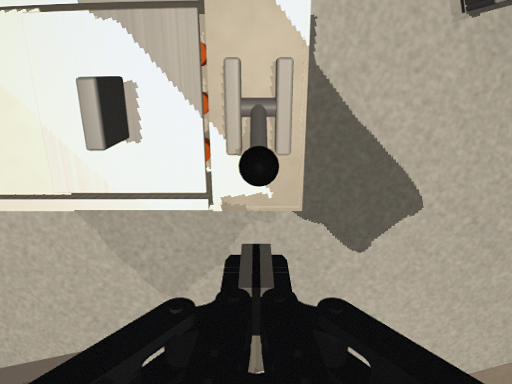

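The ball at (259,165) is directly ahead of the closed fingers, at chest (+27, 89) mm. I'll lower and sweep it across.

```bash
python3 -m jog '[[0,0.2,4.8,0],[0,0.2,4.8,0],[1.5,0.2,4.8,0],[3,0.2,4.8,0],[4,0.2,4.8,0],[5,0.2,4.8,0],[6,0.2,4.8,0],[6.5,0.2,4.8,0],[6.5,0.2,4.8,0],[6.5,0.2,4.8,0]]'
python3 -m jog '[[4,0.2,2,0],[3,0,-1,0],[3,0,-1,0],[3,0,-1,0],[3,0,-1,0]]'
python3 - <<'E'
from h import *
c=imaging.camera('wrist');save(c,'w3.png')
t=np.array([.516,.253]);y=np.array([.288,.958]);x=np.array([.958,-.288])
P=pts(c);q=P[(P[...,2]>.138)&(P[...,2]<.16)];e=(q[:,:2]-t)
ex,ey=e@x,e@y;m=(abs(ey-.088)<.02)&(abs(ex)<.045);print(m.sum(),np.median(ex[m]),np.median(ey[m]))
E
```

```text
time: 5.1
tool_pos: [0.5448, 0.337, 0.1534]
tcp_rot: [0.0, 0.147, 0.989, -0.0]
force: [1.0, 0.4, 0.0]
width: 0.0003
gripper_force: 0.0
time: 5.6
tool_pos: [0.5307, 0.3371, 0.1713]
tcp_rot: [0.014, 0.153, 0.988, -0.0]
force: [11.1, -10.6, 16.8]
width: -0.0001
gripper_force: 11.1
1856 -0.0286645376632434 0.08802588659316632
```

View pics/w3.png

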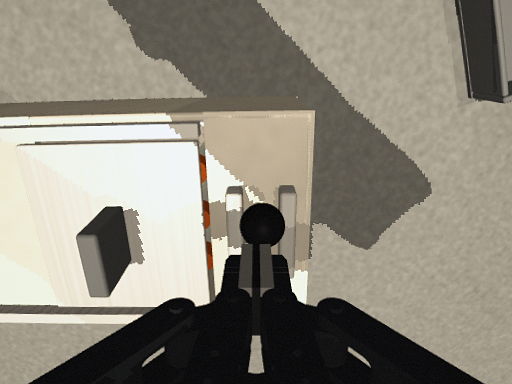

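The lever went over, with the ball now at chest x = -28 mm. But I wrote the retreat rows relative to the wrong pose, so the tool is leaning on the ball at about 22 N. I'll back off and rise.

```bash
python3 -m jog '[[-1.5,0,-0.5,0],[-3,0,-1,0],[-3,0,-4,0],[-3,0,-5,0],[-3,0,-5,0]]'
python3 - <<'E'
from h import *
from scipy.spatial.transform import Rotation as R
s=env.state();Rm=R.from_quat(s['tcp_rot'],scalar_first=True).as_matrix()
c=imaging.camera('wrist');save(c,'w4.png')
t=np.array([.516,.253]);y=np.array([.288,.958]);x=np.array([.958,-.288])
P=pts(c);q=P[(P[...,2]>.128)&(P[...,2]<.16)];e=(q[:,:2]-t)
ex,ey=e@x,e@y;m=(abs(ey-.088)<.02)&(abs(ex)<.045);print('ball',m.sum(),np.median(ex[m]),np.median(ey[m]),q[m].max(0))
m=(abs(ey)<.02)&(abs(ex)<.03)&(q[:,2]<.145)&(q[:,2]>.132)
k=np.median(q[m],0);print('tab',m.sum(),np.median(ex[m]),np.median(ey[m]),k,'tool cm',((k-s['tool_pos'])@Rm*100).round(2))
print(s['tool_pos'],s['force'])
E
```

```text
time: 6.15
tool_pos: [0.546, 0.3379, 0.2154]
tcp_rot: [0.002, 0.147, 0.989, 0.002]
force: [0.3, 1.1, 0.5]
width: 0.0001
gripper_force: 0.0
ball 1067 -0.027959078807815136 0.08871187540143148 [0.52739271 0.35583236 0.15491334]
tab 1140 1.9938073366663637e-05 -0.0014478119993621232 [0.5157919  0.25141847 0.13632749] tool cm [ 0.4  -9.18  7.88]
[0.54603061 0.33787098 0.21544656] [0.34512086 1.0760558  0.53426965]
```

View pics/w4.png

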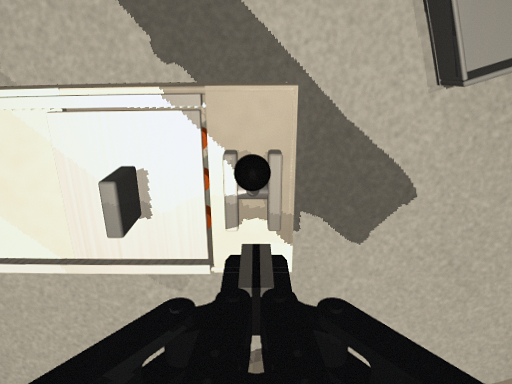

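The ball at (252,172) rests at -28 mm, so the lever is thrown. The tab at (120,200) is intact. I'll re-pinch it and pull.

```bash
python3 -m jog '[[0.3,-4.5,0,0],[0.3,-9.1,0,0],[0.3,-9.1,0,0],[0.3,-9.1,0,0],[0.3,-9.1,4,0],[0.3,-9.1,8.3,0],[0.3,-9.1,8.3,0],[0.3,-9.1,8.3,0]]' 6 && python3 -m jog '[[0,0,0,0],[0,0,0,0],[0,0,0,0],[0,0,0,0],[0,0,0,0],[0,0,0,0]]' 0.8 40 && python3 -m jog '[[0,-0.4,0,0],[0,-0.8,0,0],[0,-1.2,0,0],[0,-1.5,0,0],[0,-1.5,0,0]]'
```

```text
time: 7.0
tool_pos: [0.5146, 0.2524, 0.1298]
tcp_rot: [-0.001, 0.146, 0.989, -0.0]
force: [0.8, 0.0, 0.8]
width: 0.0596
gripper_force: 0.0
time: 7.6
tool_pos: [0.5161, 0.2513, 0.1321]
tcp_rot: [0.001, 0.147, 0.989, 0.001]
force: [-2.1, -1.4, 5.7]
width: 0.0115
gripper_force: 41.0
time: 8.1
tool_pos: [0.5119, 0.2373, 0.1321]
tcp_rot: [0.002, 0.147, 0.989, 0.001]
force: [-0.5, 0.4, 5.9]
width: 0.0114
gripper_force: 41.1
```

The cover is free: 15 mm moved with almost no force. I'll pull on to the stop.

```bash
python3 -m jog '[[0,-1,0,0],[0,-2,0,0],[0,-3,0,0],[0,-4,0,0],[0,-5,0,0],[0,-6,0,0],[0,-6.8,0,0],[0,-7.3,0,0],[0,-7.7,0,0],[0,-7.7,0,0],[0,-7.7,0,0]]'
python3 -c "
from station import env;import numpy as np
s=env.state();print((s['tool_pos'][:2]-np.array([.516,.253]))@[.288,.958],s['force'])"
```

```text
time: 9.2
tool_pos: [0.4907, 0.1666, 0.1321]
tcp_rot: [0.003, 0.146, 0.989, 0.004]
force: [4.3, 7.1, 4.1]
width: 0.0111
gripper_force: 40.9
-0.09003962743350974 [4.28740998 7.12194319 4.10294868]
```

It's at the stop: 90 mm of travel with the force rising. I'll release, rise and check.

```bash
python3 -m jog '[[0,0.2,0,0],[0,0.2,0,0],[0,0.2,0,0],[0,0.2,0,0],[0,0.2,-3,0],[0,0.2,-7,0],[0,0.2,-10,0],[0,0.2,-10,0],[0,0.2,-10,0]]' 5
python3 - <<'E'
from h import *
c=imaging.camera('wrist');save(c,'w5.png')
t=np.array([.516,.253]);y=np.array([.288,.958]);x=np.array([.958,-.288])
P=pts(c);q=P[(P[...,2]>.130)&(P[...,2]<.145)];e=(q[:,:2]-t)
ex,ey=e@x,e@y;m=(abs(ey+.09)<.04)&(abs(ex)<.03)
print('tab',m.sum(),np.median(ex[m]),np.median(ey[m]));s=env.state();print(s['tool_pos'],s['force'],s['time'])
save(imaging.camera('scene'),'s2.png')
E
```

```text
time: 10.1
tool_pos: [0.489, 0.1648, 0.2305]
tcp_rot: [0.0, 0.147, 0.989, 0.0]
force: [-0.3, -1.0, -0.6]
width: 0.0499
gripper_force: 0.0
tab 953 -0.0004361125180724683 -0.08953089605335818
[0.48824116 0.16459264 0.22937199] [-0.04637846 -0.08142716  0.02213461] 10.15
```

View pics/s2.png

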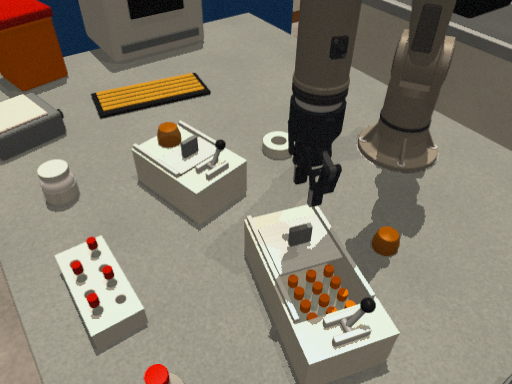

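The scene view shows the long cover open, with the tab at (300,234), the orange caps exposed and the gripper clear. The short chest at (190,170) is unchanged.

```bash
python3 -c "
from station import env;print(env.sign_off())"
```

```text
the job is handed in; nothing more can be done
None
```

The long chest's cover is open to its stop (tab measured about 90 mm from shut) and released, after throwing the lever because the cover was locked; the short chest's cover stayed shut, and the job was handed in at about 10 s, with no verdict returned.

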